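Seat the round-bottomed spice pot in its stand

TASK

Pick up the terracotta spice pot that stands on the bare worktop and seat it in the empty pale wooden ring stand, upright and fully home in the hollow. Set it down gently rather than dropping it, and do not disturb the blue pot in the other stand.

Things in the scene. Friction and masses are not known exactly. Their poses are not given: they have to be found in the camera images.
- clay_pot: Pot to move: brown-orange terracotta, two thin white bands, cork stopper; 114 mm tall, about 0.24 kg, round about z (up). Origin: centre of its underside, a flat foot 28 mm across. Belly: a ball of 76 mm diameter centred 35 mm above the origin. Straight neck to grip: 40 mm diameter, 66 to 96 mm above the origin; then a 45 mm rim to 105 mm and the cork. Starts upright on the worktop.
- empty_stand: Empty stand: pale wooden ring fixed on the worktop, flat foot and funnel top both 82 mm across, narrow waist, 36 mm tall, open through the middle. Origin: centre of its underside on the worktop; z up. Its funnel mouth narrows from about 75 mm diameter at the top to about 52 mm at half height and centres the belly; the seated pot's underside is about 9 mm above the stand's origin.
- blue_pot: Bystander: a blue glazed pot with the same shape and size as the clay pot (origin at the centre of its underside, z up), already seated in another stand like the empty one. Leave it alone.
Mind the look-alikes: they are no part of the job. Leave any red or turquoise look-alike of the empty_stand alone. Leave any purple look-alike of the clay_pot alone.

How it is judged:
On the way:
1. the clay pot is lifted off the worktop in the gripper (height (world z) of clay_pot above 0.03 m and contact force between the fingers and clay_pot above 0.5 N), for 0.2 s.
At the end, for the whole second after the job is handed in: The clay pot sits in the empty stand: its axis within 12 mm of the stand's, its underside 4 to 18 mm above the stand's origin (about 9 mm when home), tilted less than 0.2 rad and at rest (horizontal distance between clay_pot and empty_stand below 0.012 m and z of clay_pot in the frame of empty_stand between 0.004 and 0.018 m and angle between clay_pot's own z axis and vertical below 0.2 rad and linear speed of clay_pot below 0.03 m/s); the robot touches nothing.
It fails at once if the blue pot is shifted by more than 20 mm (distance of blue_pot from where it was at the start of the episode above 0.02 m).
It fails at once if the clay pot is dropped (faster than 0.6 m/s out of the gripper) (linear speed of clay_pot above 0.6 m/s and contact force between the fingers and clay_pot below 0.05 N).
It also fails if it takes over 34 s, if anything falls off the work surface, if the arm or the gripper's body presses on something with over 40 N, if the wrist force passes 120 N, or if a joint passes its speed limit or range.

ROBOT

A 7-joint arm with a two-finger parallel gripper is mounted at the origin on a cart in front of the work surface, level with it; the furniture and walls round the work are solid. World frame = base frame: x ahead of the robot, y to its left, z up, the work surface at z = 0. Lengths are in m, angles in rad, forces in N, time in s.
With the tool pointing down it reaches from about 0.4 to 0.85 m from the base axis. Payload 10.4 kg.
Tool frame: the origin (TCP) lies between the finger pads; the fingertips stand 19 mm ahead of it and the grasp point (between the pads) is the TCP (arm.tips_ahead is the distance from the TCP to the fingertips, in m); z points along the fingers, y is the line along which they close (so a half turn about z gives the same grasp; the last joint's range is limited). The gripper opens to 87 mm and grips with 3 to 60 N. Pads are 19 mm wide; open, the fingers measure 117 mm over their backs; the gripper's body (75 mm by 190 mm) begins 51 mm behind the grasp point.
Start: joints at [-1.2, 0.332, -0.065, 1.46, 0.022, 1.35, -0.088], TCP at [0.24, 0.577, 0.242] pointing down, gripper open.
Joint ranges: [-2.6, 2.6], [-0.5, 2.12], [-1.47, 1.34], [0.16, 2.42], [-1.27, 4.41], [0.06, 2.06], [-2.6, 2.6]. Speed limits (rad/s): [2.22, 2.22, 2.79, 2.79, 3.14, 3.14, 3.14].

INTERFACE

Orientations are given as a rotation vector (axis times angle).
In Python, from plant import arm gives the robot as it stands.
- The arm moves only by the tool drive_tool, never from a script. Its argument "series" is a list of rows, each a list of 6 numbers: the shift along the tool's x, y, z scaled (see below), then the turn, a rotation vector about the tool's x, y, z scaled (see below). A call has 1 to 20 rows; each row is the pose to reach, as a shift and turn from the pose commanded when the call began, along the tool's axes at that moment, turning the shorter way round; what a row does not reach only later rows make up. The controller multiplies each number of a shift by 0.4 m and each number of a turn by pi rad. A row lasts 1/10 s, in which the tool goes at most 50 mm and 8.59 degrees, less where a joint would pass 70% of its speed; a pose out of reach is approached as far as the arm can. A call with a number of a shift or a turn outside -1 to 1 is refused whole. A call with a gripper value outside its range is refused whole. "gripper" is the opening, from 0 (shut) to 1 (fully open), set as the call begins (left out, the last holds). The fingers move at their own pace and stop on an object; "squeeze" is the grip in N (left out, the last holds). Time passes only in rows, so rows that repeat a pose let the fingers close. It gives the time, the measured TCP pose, the force, the opening and the grip force at its end, in the units of the state.
- arm.state(): the state, without advancing time (a new reading comes with each control period).
- arm.snapshot(name): name is "scene" or "top" or "wrist"; returns a dict with "frame" (400x640x3 uint8, blue, green, red), "z_map" (400x640 float32, m along the optical axis (not along the pixel's ray), 0 where there is no reading), "fx", "fy", "cx", "cy" (pixels), "distortion" ([k1, k2, p1, p2, k3] as OpenCV has them; the pictures are not rectified), "camera_from_world" (4x4, takes a point from world to camera coordinates). Camera axes: x right, y up, looking along -z (the intrinsics and any distortion apply to the point x, -y, -z); pixel columns grow to the right and rows downward; lengths in m; the calibration is good to about 2 mm. A picture is of the moment at which its call begins.
- arm.sign_off(): hands the job in; it is judged then, once.
The state is a dict: "time": time; "joint_positions": joint angles; "dq": joint speeds; "joint_efforts": joint torques, N m; "eef_pos": TCP position; "orientation": TCP orientation; "contact_force": force on the tool from outside, world axes, zero at the start; "moment": the same for the moment, N m; "opening": finger opening in m; "grip_force": force on a finger pad.
Only numpy, scipy, OpenCV 4.12 (cv2) and the standard library are available. Lean on these libraries where they do the work, as an engineer would, in place of code of your own. Each camera call takes 0.05 s, during which the arm holds its last target. There are 200 camera calls.

## Working session

There is one attempt and no reset: what is moved stays moved. The work goes in short steps, Python scripts to look and compute and a tool call to move; the robot and the scene stay as the last step left them, time stands still between calls to the robot, and variables do not carry over. Pictures are saved under pics/ and viewed, at most 10 in all, crops included, and the job is handed in when it is done.

Besides the shell and the picture viewer there is one more tool, called after "Emit:" by a JSON object that holds its "method" and its "body". drive_tool: Moves the arm, as the interface text tells. Its arguments: {"type":"object","properties":{"series":{"type":"array","items":{"type":"array","items":{"type":"number"}}},"gripper":{"type":"number"},"squeeze":{"type":"number"}},"required":["series"]}

```bash
mkdir -p pics; cat > h.py <<'E'
import numpy as np, cv2
from scipy.spatial.transform import Rotation as R
from plant import arm
def world(s,u,v,z=None,depth=None):
    K=np.array([[s["fx"],0,s["cx"]],[0,s["fy"],s["cy"]],[0,0,1]])
    p=cv2.undistortPoints(np.array([[[u,v]]],float),K,np.array(s["distortion"]))[0,0]
    T=np.linalg.inv(s["camera_from_world"]); d=T[:3,:3]@np.array([p[0],-p[1],-1]); o=T[:3,3]
    return o+d*(depth if depth is not None else (z-o[2])/d[2])
E
python3 - <<'E'
from h import *
import pickle
D={}
for n in("scene","top"):
    s=arm.snapshot(n); D[n]=s; cv2.imwrite(f"pics/{n}0.png",s["frame"])
    print(n,np.linalg.inv(s["camera_from_world"])[:3,3],s["distortion"])
pickle.dump(D,open("d.pkl","wb"))
st=arm.state();print(st["time"],st["eef_pos"],st["orientation"],st["opening"],R.from_rotvec(st["orientation"]).as_matrix().round(3))
E
```

```text
scene [-0.08445554  0.76124377  0.53395284] [-0.10188586  0.          0.          0.          0.        ]
top [0.34952037 0.22811212 0.89351642] [-0.08341708  0.          0.          0.          0.        ]
0.1 [0.23968968 0.57686462 0.24082126] [-6.14529968e-01 -3.08068864e+00  1.99032292e-03] 0.08694355380925536 [[-0.923  0.384 -0.   ]
 [ 0.384  0.923 -0.001]
 [-0.    -0.001 -1.   ]]
```

View pics/scene0.png

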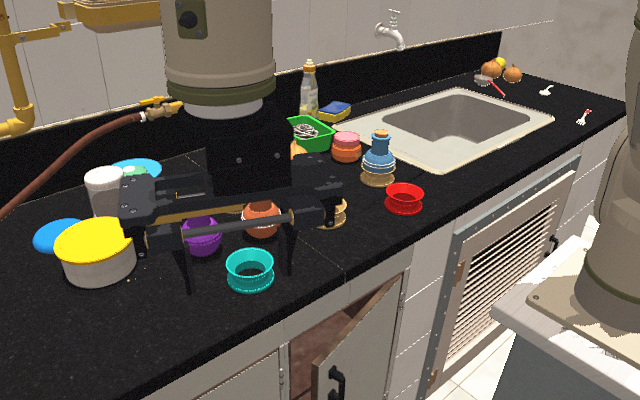

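View pics/top0.png

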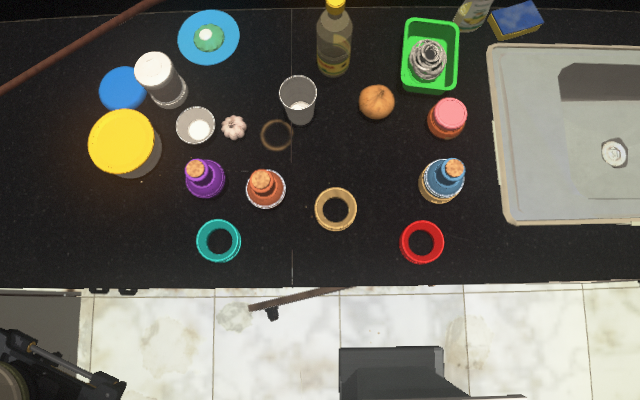

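The top view shows these candidates:
- **Pot:** the terracotta pot with cork and white bands is at (265,188). Look-alikes are the purple pot (204,178), the pink-lidded orange jar (447,118), the orange fruit (377,101) and the blue pot (443,180).
- **Stand:** the pale wooden ring is at (336,209). Look-alikes are turquoise (219,240), red (422,242), the thin flat ring mark (277,135) and the occupied stand under the blue pot.

I choose (265,188) and (336,209), and will check both in a crop.

```bash
python3 - <<'E'
from h import *
import pickle
D=pickle.load(open("d.pkl","rb"));s=D["top"];f=s["frame"]
cv2.imwrite("pics/crop.png",cv2.resize(f[140:270,180:370],None,fx=4,fy=4))
hsv=cv2.cvtColor(f,cv2.COLOR_BGR2HSV)
z=s["z_map"]
def pts(x0,x1,y0,y1):
    return np.array([[*world(s,u,v,depth=z[v,u]),*hsv[v,u]] for v in range(y0,y1) for u in range(x0,x1) if z[v,u]>0])
for n,b in dict(clay=(240,292,162,215),blue=(415,472,152,208),purple=(180,230,152,203),stand=(308,362,182,236)).items():
    P=pts(*b); h=P[:,2]; print(n,"zmax",np.percentile(h,99.5).round(4))
    if n!="stand":
        t=P[h>h.max()-.006]; print(" cork c",((t.min(0)+t.max(0))/2)[:3].round(4),(t.max(0)-t.min(0))[:2].round(4))
        t=P[(h>h.max()-.02)&(h<h.max()-.009)];c,r=cv2.minEnclosingCircle(t[:,:2].astype(np.float32));print(" rim",np.round(c,4),r)
    else:
        t=P[h>.031];c,r=cv2.minEnclosingCircle(t[:,:2].astype(np.float32));print(" top",np.round(c,4),r,len(t))
# stand by mask+plane
m=np.zeros(z.shape,np.uint8); m[182:236,308:362]=((hsv[...,1]>60)&(hsv[...,2]>90))[182:236,308:362]
c=max(cv2.findContours(m,0,1)[0],key=cv2.contourArea); e=cv2.fitEllipse(c); print(e,world(s,*e[0],z=.036))
# corks by mask
for n,b in dict(clay=(250,280,165,198),).items():
    print(n, world(s,262,180,z=.114))
# others tall nearby: what rises >0.1
print("empty?",)
E
```

```text
clay zmax 0.1156
 cork c [0.5536 0.3364 0.1142] [0.0322 0.0306]
 rim [0.5543 0.3361] 0.02305777557194233
blue zmax 0.1249
 cork c [ 0.5679 -0.0069  0.1232] [0.0321 0.0305]
 rim [ 0.5674 -0.0075] 0.022734034806489944
purple zmax 0.1157
 cork c [0.5763 0.4563 0.1144] [0.0328 0.0308]
 rim [0.5765 0.4555] 0.022674184292554855
stand zmax 0.0379
 top [0.5156 0.2014] 0.04062272608280182 374
((335.14593505859375, 208.56686401367188), (42.05793762207031, 43.710968017578125), 2.8067233562469482) [0.51375877 0.20262237 0.036     ]
clay [0.55255309 0.33370551 0.114     ]
empty?
```

View pics/crop.png

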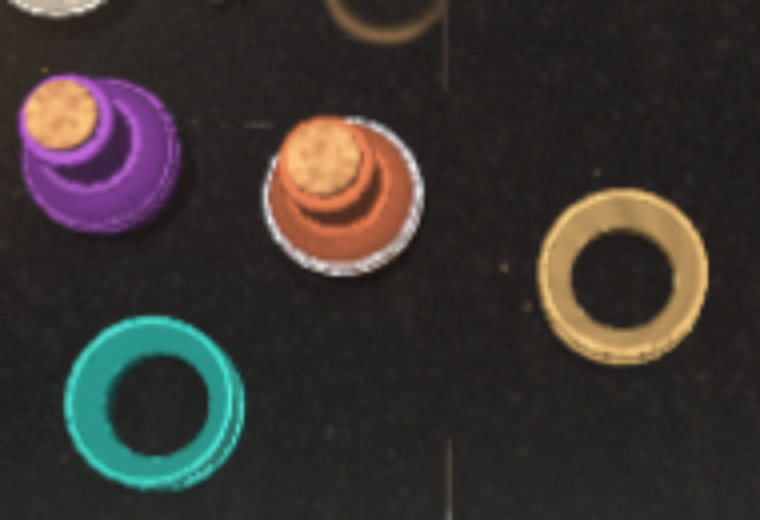

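The crop confirms both choices: terracotta pot with white band and cork at about (265,188), and the empty pale ring at about (336,209). The pot is at (0.554, 0.336), with top 0.114 m and rim radius 23 mm. The stand is at (0.515, 0.202), with top about 0.036 m and radius 41 mm. All of these match the given sizes. Next I move above the pot.

Emit:
{"method": "drive_tool", "body": {"series": [[-0.1,-0.026,0,0,0,0],[-0.2,-0.053,0,0,0,0],[-0.3,-0.08,0,0,0,0],[-0.4,-0.106,0,0,0,0],[-0.5,-0.133,0,0,0,0],[-0.6,-0.16,0,0,0,0],[-0.7,-0.186,0,0,0,0],[-0.8,-0.212,0,0,0,0],[-0.88,-0.234,0,0,0,0],[-0.93,-0.247,0,0,0,0],[-0.957,-0.254,0,0,0,0],[-0.957,-0.254,0,0,0,0],[-0.957,-0.254,0,0,0,0],[-0.957,-0.254,0,0,0,0]], "gripper": 1, "squeeze": 15}}

```text
time: 1.5
eef_pos: [0.553, 0.3381, 0.2415]
orientation: [-0.611, -3.081, -0.001]
contact_force: [0.1, 0.1, 0.1]
opening: 0.0872
grip_force: 0.0
```

```bash
cat > go.py <<'E'
from h import *
import sys
st=arm.state();M=R.from_rotvec(st["orientation"]).as_matrix();p=np.array(st["eef_pos"])
print(st["time"],p.round(4),M.round(3).tolist(),st["opening"],st["grip_force"],np.round(st["contact_force"],1))
if len(sys.argv)>3: print("scaled shift",(M.T@(np.array(sys.argv[1:4],float)-p)/.4).round(4))
E
python3 go.py .554 .336 .089
python3 -c "
from h import *
s=arm.snapshot('wrist');cv2.imwrite('pics/w1.png',s['frame'])
# scene-independent check of pot from wrist depth
z=s['z_map'];P=np.array([world(s,u,v,depth=z[v,u]) for v in range(0,400,2) for u in range(0,640,2) if z[v,u]>0])
t=P[(P[:,2]>.094)&(P[:,2]<.108)&(np.hypot(P[:,0]-.554,P[:,1]-.336)<.05)]
if len(t):c,r=cv2.minEnclosingCircle(t[:,:2].astype(np.float32));print(c,r,len(t))
"
```

```text
1.5 [0.553  0.3381 0.2415] [[-0.924, 0.382, -0.001], [0.382, 0.924, 0.001], [0.001, 0.0, -1.0]] 0.08716467682917252 0.0 [0.1 0.1 0.1]
scaled shift [-0.0045 -0.0039  0.3813]
(0.5541858077049255, 0.3372107744216919) 0.022265570238232613 142
```

View pics/w1.png

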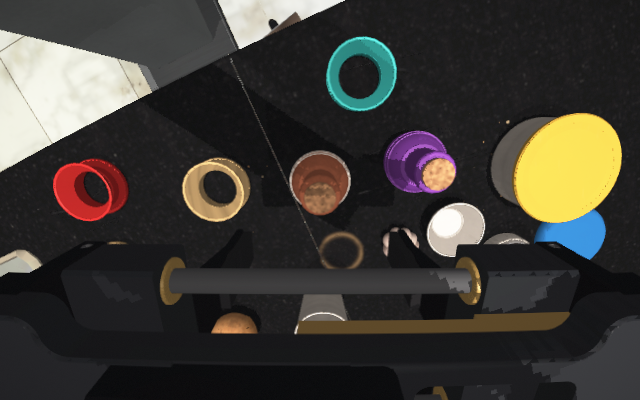

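The wrist view shows the clay pot at (320,185) between the open fingers, the pale stand at (216,188) and purple at (420,165), clear of the fingers. Its rim fit (0.554, 0.337, radius 22 mm) agrees with the top view. I descend and close.

Emit:
{"method": "drive_tool", "body": {"series": [[-0.002,-0.002,0.05,0,0,0],[-0.004,-0.003,0.12,0,0,0],[-0.004,-0.003,0.19,0,0,0],[-0.004,-0.003,0.25,0,0,0],[-0.004,-0.003,0.3,0,0,0],[-0.004,-0.003,0.34,0,0,0],[-0.004,-0.003,0.365,0,0,0],[-0.004,-0.003,0.381,0,0,0],[-0.004,-0.003,0.381,0,0,0],[-0.004,-0.003,0.381,0,0,0],[-0.004,-0.003,0.381,0,0,0]]}}

```text
time: 2.65
eef_pos: [0.5558, 0.3351, 0.0901]
orientation: [0.614, 3.08, 0.002]
contact_force: [-0.4, 0.1, 1.0]
opening: 0.0869
grip_force: 0.0
```

Emit:
{"method": "drive_tool", "body": {"series": [[0,0,0,0,0,0],[0,0,0,0,0,0],[0,0,0,0,0,0],[0,0,0,0,0,0],[0,0,0,0,0,0],[0,0,0,0,0,0],[0,0,0,0,0,0],[0,0,0,0,0,0],[0,0,0,0,0,0],[0,0,0,0,0,0]], "gripper": 0, "squeeze": 15}}

```text
time: 3.65
eef_pos: [0.5553, 0.3348, 0.0892]
orientation: [0.614, 3.081, 0.0]
contact_force: [0.9, 0.5, -1.2]
opening: 0.0417
grip_force: 14.8
```

Emit:
{"method": "drive_tool", "body": {"series": [[0,0,-0.01,0,0,0],[0,0,-0.03,0,0,0],[0,0,-0.06,0,0,0],[0,0,-0.1,0,0,0],[0,0,-0.14,0,0,0],[0,0,-0.18,0,0,0],[0,0,-0.21,0,0,0],[0,0,-0.235,0,0,0],[0,0,-0.25,0,0,0],[0,0,-0.25,0,0,0],[0,0,-0.25,0,0,0],[0,0,-0.25,0,0,0]]}}

```text
time: 4.85
eef_pos: [0.555, 0.3346, 0.1883]
orientation: [-0.614, -3.08, 0.001]
contact_force: [0.3, -0.9, -1.6]
opening: 0.0419
grip_force: 14.7
```

```bash
python3 go.py .5155 .2015 .190
python3 -c "
from h import *
s=arm.snapshot('scene');cv2.imwrite('pics/s2.png',s['frame'])
t=arm.snapshot('top');cv2.imwrite('pics/t2.png',t['frame'])
"
```

```text
4.85 [0.555  0.3346 0.1883] [[-0.923, 0.384, -0.001], [0.384, 0.923, -0.001], [0.001, -0.001, -1.0]] 0.04190462848368565 14.700958913207671 [ 0.3 -0.9 -1.6]
scaled shift [-0.0364 -0.3451 -0.0039]
```

View pics/s2.png

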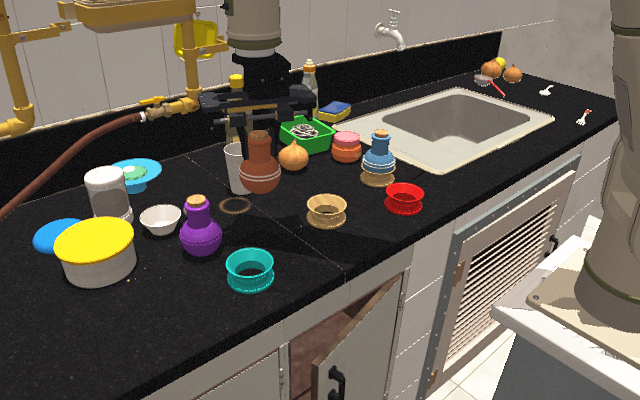

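The pot is lifted and hangs upright, at (260,165) in the scene view. The stand at (326,211) is clear. Next I measure the held pot's belly centre, its tilt, and the stand from this second view.

```bash
python3 - <<'E'
from h import *
from scipy.optimize import least_squares
s=arm.snapshot("scene");z=s["z_map"];h=cv2.cvtColor(s["frame"],cv2.COLOR_BGR2HSV)
P=np.array([world(s,u,v,depth=z[v,u]) for v in range(148,200) for u in range(235,286) if z[v,u]>0 and (h[v,u,0]<14) and h[v,u,1]>90])
p=np.array(arm.state()["eef_pos"]);P=P[np.linalg.norm(P-(p-[0,0,.054]),axis=1)<.055]
b=P[P[:,2]<p[2]-.032]
r=least_squares(lambda c:np.linalg.norm(b-c,axis=1)-.038,p-[0,0,.054],loss="soft_l1",f_scale=.002)
print("belly",r.x.round(4),len(b),np.sqrt(r.cost*2/len(b)),"tcp",p.round(4))
n=P[(P[:,2]>p[2]-.022)]
if len(n)>20:
  q=least_squares(lambda c:np.hypot(n[:,0]-c[0],n[:,1]-c[1])-.020,p[:2],loss="soft_l1",f_scale=.002);print("neck",q.x.round(4),n[:,2].mean(),len(n))
S=np.array([world(s,u,v,depth=z[v,u]) for v in range(185,235) for u in range(298,356) if z[v,u]>0])
t=S[(S[:,2]>.031)&(S[:,2]<.045)];c,rr=cv2.minEnclosingCircle(t[:,:2].astype(np.float32));print("stand",c,rr)
hu=cv2.convexHull(t[:,:2].astype(np.float32))[:,0];q=least_squares(lambda c:np.hypot(hu[:,0]-c[0],hu[:,1]-c[1])-.041,c,loss="soft_l1",f_scale=.002);print("stand fit",q.x)
E
```

```text
belly [0.554  0.3364 0.1341] 772 0.0009087924052693004 tcp [0.5551 0.3347 0.1886]
neck [0.5536 0.336 ] 0.17598284682814136 215
stand (0.5150220394134521, 0.2032666653394699) 0.04269582778215408
stand fit [0.51495795 0.20288035]
```

Emit:
{"method": "drive_tool", "body": {"series": [[-0.002,-0.015,0,0,0,0],[-0.006,-0.05,0,0,0,0],[-0.011,-0.1,0,0,0,0],[-0.017,-0.15,0,0,0,0],[-0.022,-0.2,0,0,0,0],[-0.028,-0.25,0,0,0,0],[-0.033,-0.295,0,0,0,0],[-0.037,-0.33,0,0,0,0],[-0.039,-0.347,0,0,0,0],[-0.039,-0.347,0,0,0,0],[-0.039,-0.347,0,0,0,0],[-0.039,-0.347,0,0,0,0],[-0.039,-0.347,0,0,0,0],[-0.039,-0.347,0,0,0,0]]}}

```text
time: 6.4
eef_pos: [0.5164, 0.201, 0.189]
orientation: [-0.613, -3.081, 0.0]
contact_force: [0.3, 0.1, -1.5]
opening: 0.0421
grip_force: 14.7
```

```bash
python3 - <<'E'
from h import *
from scipy.optimize import least_squares
p=np.array(arm.state()["eef_pos"])
s=arm.snapshot("scene");z=s["z_map"];h=cv2.cvtColor(s["frame"],cv2.COLOR_BGR2HSV);cv2.imwrite("pics/s3.png",s["frame"])
P=np.array([world(s,u,v,depth=z[v,u]) for v in range(100,240) for u in range(230,400) if z[v,u]>0 and (h[v,u,0]<14) and h[v,u,1]>90])
P=P[np.linalg.norm(P-(p-[0,0,.054]),axis=1)<.055];b=P[P[:,2]<p[2]-.032]
r=least_squares(lambda c:np.linalg.norm(b-c,axis=1)-.038,p-[0,0,.054],loss="soft_l1",f_scale=.002)
print("belly",r.x.round(4),len(b),np.sqrt(r.cost*2/len(b)))
E
python3 go.py
```

```text
belly [0.515  0.2028 0.1346] 695 0.0009904646426309278
6.45 [0.5165 0.2009 0.189 ] [[-0.924, 0.383, -0.0], [0.383, 0.924, 0.0], [0.0, -0.0, -1.0]] 0.04185564830918015 14.731040802564337 [ 0.9 -0.2 -2.2]
```

The belly is at (0.515, 0.203), over the stand centre. I lower it, slowly at the end.

Emit:
{"method": "drive_tool", "body": {"series": [[0,0,0.02,0,0,0],[0,0,0.05,0,0,0],[0,0,0.08,0,0,0],[0,0,0.11,0,0,0],[0,0,0.14,0,0,0],[0,0,0.165,0,0,0],[0,0,0.18,0,0,0],[0,0,0.19,0,0,0],[0,0,0.198,0,0,0],[0,0,0.204,0,0,0],[0,0,0.21,0,0,0],[0,0,0.214,0,0,0],[0,0,0.217,0,0,0],[0,0,0.22,0,0,0],[0,0,0.22,0,0,0],[0,0,0.22,0,0,0]]}}

```text
time: 8.05
eef_pos: [0.5165, 0.2006, 0.1012]
orientation: [0.614, 3.081, 0.0]
contact_force: [-0.7, 0.3, -2.0]
opening: 0.042
grip_force: 14.7
```

Emit:
{"method": "drive_tool", "body": {"series": [[0,0,0.002,0,0,0],[0,0,0.004,0,0,0],[0,0,0.006,0,0,0],[0,0,0.006,0,0,0],[0,0,0.006,0,0,0],[0,0,0.006,0,0,0]]}}

```text
time: 8.65
eef_pos: [0.5165, 0.2006, 0.0987]
orientation: [-0.614, -3.081, -0.0]
contact_force: [-0.2, -0.1, -2.7]
opening: 0.042
grip_force: 14.7
```

Emit:
{"method": "drive_tool", "body": {"series": [[0,0,0.002,0,0,0],[0,0,0.003,0,0,0],[0,0,0.003,0,0,0],[0,0,0.003,0,0,0],[0,0,0.003,0,0,0]]}}

```text
time: 9.15
eef_pos: [0.5168, 0.2006, 0.0979]
orientation: [0.615, 3.08, 0.001]
contact_force: [0.4, -1.7, 6.2]
opening: 0.0421
grip_force: 15.2
```

The upward force of about 6 N shows the pot is touching the stand at its seated height. I release it.

Emit:
{"method": "drive_tool", "body": {"series": [[0,0,0,0,0,0],[0,0,0,0,0,0],[0,0,0,0,0,0],[0,0,0,0,0,0],[0,0,0,0,0,0],[0,0,0,0,0,0],[0,0,0,0,0,0],[0,0,0,0,0,0],[0,0,0,0,0,0],[0,0,0,0,0,0]], "gripper": 1}}

```text
time: 10.15
eef_pos: [0.5165, 0.2007, 0.0976]
orientation: [0.615, 3.081, 0.0]
contact_force: [0.3, 0.8, 0.3]
opening: 0.0864
grip_force: 0.0
```

Emit:
{"method": "drive_tool", "body": {"series": [[0,0,-0.02,0,0,0],[0,0,-0.06,0,0,0],[0,0,-0.12,0,0,0],[0,0,-0.18,0,0,0],[0,0,-0.24,0,0,0],[0,0,-0.3,0,0,0],[0,0,-0.34,0,0,0],[0,0,-0.36,0,0,0],[0,0,-0.36,0,0,0],[0,0,-0.36,0,0,0],[0,0,-0.36,0,0,0]]}}

```text
time: 11.25
eef_pos: [0.516, 0.2004, 0.2405]
orientation: [-0.614, -3.08, 0.002]
contact_force: [0.5, 1.2, 0.8]
opening: 0.0874
grip_force: 0.0
```

```bash
python3 - <<'E'
from h import *
from scipy.optimize import least_squares
p=np.array([.515,.2025,.044])
s=arm.snapshot("scene");z=s["z_map"];h=cv2.cvtColor(s["frame"],cv2.COLOR_BGR2HSV);cv2.imwrite("pics/s4.png",s["frame"])
P=np.array([world(s,u,v,depth=z[v,u]) for v in range(130,240) for u in range(280,380) if z[v,u]>0 and (h[v,u,0]<14) and h[v,u,1]>90])
b=P[(np.linalg.norm(P-p,axis=1)<.05)&(P[:,2]>.042)&(P[:,2]<.07)]
r=least_squares(lambda c:np.linalg.norm(b-c,axis=1)-.038,p,loss="soft_l1",f_scale=.002)
print("belly",r.x.round(4),len(b))
A=np.array([world(s,u,v,depth=z[v,u]) for v in range(130,240) for u in range(290,370) if z[v,u]>0])
n=A[(A[:,2]>.08)&(A[:,2]<.1)&(np.hypot(*(A[:,:2]-p[:2]).T)<.03)]
q=least_squares(lambda c:np.hypot(n[:,0]-c[0],n[:,1]-c[1])-.020,p[:2],loss="soft_l1",f_scale=.002);print("neck",q.x.round(4),len(n))
E
python3 go.py
```

```text
belly [0.5156 0.2023 0.043 ] 443
neck [0.5149 0.2016] 177
11.3 [0.5161 0.2004 0.2406] [[-0.923, 0.384, -0.001], [0.384, 0.923, -0.001], [0.001, -0.001, -1.0]] 0.08733721354932421 0.0 [ 0.9 -0.7 -0.1]
```

View pics/s4.png

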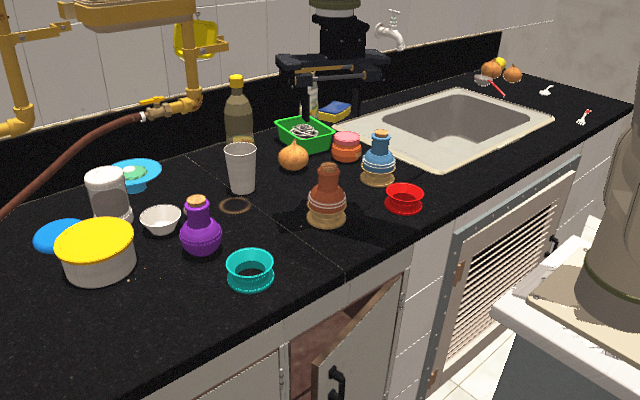

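The clay pot stands upright in the pale stand at (326,200), and the blue pot at (379,158) has not moved. The belly centre is 43 mm up, so the underside is about 8 mm above the worktop, which is home.

```bash
python3 -c "
from plant import arm
print(arm.sign_off())"
```

```text
the job is handed in; nothing more can be done
None
```

The terracotta pot is seated upright in the pale wooden stand (axis about 1 mm from the stand's centre, underside about 8 mm above the worktop), the blue pot was not touched, and the job was handed in at about 11.3 s; no verdict was returned.

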